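# Pick the front roller from the gravity lane

## Task

Two short sloping gravity lanes stand on the bench: one holds brass rollers with a groove round the waist, the other plain ones. Take the front grooved roller (the lowest, against the stop) out of its lane so that the next one rolls down to the stop, and lay it on its side, centred along the trough, in the wooden V-cradle. Do not drop it: let go only once it is down in the cradle.

Things in the scene. Friction and masses are not known exactly. Their poses are not given: they have to be found in the camera images.
- roller_front: Front grooved brass roller: closed cylinder lying across its lane, 46 mm diameter, 56 mm long, square groove 16 mm wide, 9 mm deep round the middle; 0.3 to 0.55 kg. Origin at its centre, y along its axis (x, z turn as it rolls). Its flat ends overhang the 46 mm wide bed by 5 mm each side with nothing beside them: can be gripped from above across the ends (56 mm) and lifted straight up.
- roller_next: The second grooved roller, same size and axes, touching the front one from behind and 10 mm higher. It rolls down by itself when the front one is lifted out.
- lane_front (a point): Fixed point in the grooved lane, 75 mm above the bench: centre of a roller resting at the front stop. z up, y across the lane along the rollers' axes, x level, up the lane, away from the robot (bed rises 12 degrees). Bed top 23 mm below; stop 16 mm above the bed; a keel 12 mm wide, 5 mm high on the bed runs in the grooves. Lane 222 mm long, aluminium on grey feet; place and direction vary.
- cradle_seat (a point): Point in the fixed wooden V-cradle, 67.5 mm above the bench: centre of a roller seated mid-trough. z up, y along the trough, x across. Trough: right-angled V, 46 mm long (a centred roller overhangs 5 mm at each end), vertex 35 mm above the bench, rims 67 mm above the bench and 65 mm apart; the block is 100 mm across and varies in place and direction.
Things that resemble listed ones, but are neither listed nor needed, are in the scene too. What is shaped like the roller_next but pink or turquoise is not meant.

How it is judged:
On the way:
1. the front roller has been taken out of the lane and the next one has rolled forward to the stop (distance between roller_front and lane_front above 0.07 m and distance between roller_next and lane_front below 0.012 m), for 0.2 s.
At the end, for the whole second after the job is handed in: The taken roller lies in the cradle, its centre within 13 mm of the seat point and its axis within 10 degrees of the trough; the next roller rests at the lane's front stop within 12 mm; both at rest and released (distance between roller_front and cradle_seat below 0.013 m and angle between the y axis of roller_front and the y axis of cradle_seat, either way round below 0.175 rad and distance between roller_next and lane_front below 0.012 m and linear speed of each of roller_front, roller_next below 0.02 m/s); the robot touches nothing.
It fails at once if the taken roller was let go more than 20 mm above its seat in the cradle (contact force between roller_front and the fingers below 0.1 N and distance between roller_front and lane_front above 0.07 m and z of roller_front in the frame of cradle_seat above 0.02 m).
It also fails if it takes over 37 s, if anything falls off the work surface, if the arm or the gripper's body presses on something with over 40 N, if the wrist force passes 120 N, or if a joint passes its speed limit or range.

## Robot

A 6-joint arm with a two-finger parallel gripper is mounted at the origin on the work surface. World frame = base frame: x ahead of the robot, y to its left, z up, the work surface at z = 0. Lengths are in m, angles in rad, forces in N, time in s.
With the tool pointing down it reaches from about 0.15 to 0.775 m from the base axis. Payload 6.1 kg.
Tool frame: the origin (TCP) lies midway between the tips of the shut fingers; the grasp point (between the pads) lies 19 mm behind it; x points along the fingers, y is the direction in which the jaws open and shut, and the axes are right-handed (so a half turn about x gives the same grasp; the last joint's range is limited). The gripper opens to 85 mm and grips with 20 to 120 N. Pads are 22 mm wide; open, the fingers measure 114 mm over their backs; the gripper's body (76 mm by 85 mm) begins 54 mm behind the grasp point. The pads swing forward as they close: fully open they stand 13 mm farther back than shut.
Start: joints at [-1.229, 0.126, -0.04, 1.405, 0, 1.571], TCP at [0.176, -0.495, 0.231] pointing down, gripper open.
Joint ranges: [-2.72, 2.72], [-0.95, 1.95], [-1.27, 1.35], [-1.78, 2.02], [-1.46, 1.47], [-3.14, 3.14]. Speed limits (rad/s): [2.39, 2.39, 3.01, 3.14, 3.14, 3.14].

## Interface

Orientations are given as [roll, pitch, yaw] about the fixed x, y, z axes, in that order (R = Rz(yaw) Ry(pitch) Rx(roll)).
In Python, from workcell import ctrl gives the robot as it stands.
- The arm moves only by the tool apply_moves, never from a script. Its argument "deltas" is a list of rows, each a list of 6 numbers: the shift along the tool's x, y, z in mm, then the turn, a rotation vector about the tool's x, y, z in degrees. A call has 1 to 20 rows; each row is the pose to reach, as a shift and turn from the pose commanded when the call began, along the tool's axes at that moment; what a row does not reach only later rows make up. A row lasts 1/8 s, in which the tool goes at most 62.5 mm and 10.7 degrees, less where a joint would pass 70% of its speed; a pose out of reach is approached as far as the arm can. A call with a gripper value outside its range is refused whole. "gripper" is the opening, from -1 (shut) to 1 (fully open), so that 0 is half open, set as the call begins (left out, the last holds). The fingers move at their own pace and stop on an object; "force" is the grip in N (left out, the last holds). Time passes only in rows, so rows that repeat a pose let the fingers close. It gives the time, the measured TCP pose, the force and the opening at its end, in the units of the state.
- ctrl.state(): the state, without advancing time (a new reading comes with each control period).
- ctrl.read_camera(name): name is "scene" or "top"; returns a dict with "image" (480x640x3 uint8, red, green, blue), "depth" (480x640 float32, m along the optical axis (not along the pixel's ray), 0 where there is no reading), "intrinsics" (3x3 intrinsics, pixels), "R" (3x3) and "t" (3): a world point X has camera coordinates R X + t. Camera axes: x right, y down, z forward; pixel columns grow to the right and rows downward; lengths in m; the calibration is good to about 2 mm. A picture is of the moment at which its call begins.
- ctrl.finish_job(): hands the job in, once; it reports no verdict.
The state is a dict: "t": time; "joints": joint angles; "joint_vel": joint speeds; "effort": joint torques, N m; "tcp_pos": TCP position; "tcp_rot": TCP orientation; "wrist_force": force on the tool from outside, world axes, zero at the start; "wrist_torque": the same for the moment, N m; "grip_width": opening from 0.0 (shut) to 1.0 (fully open).
Only numpy, scipy, OpenCV 4.12 (cv2) and the standard library are available. Lean on these libraries where they do the work, as an engineer would, in place of code of your own. Each camera call takes 0.05 s, during which the arm holds its last target.

## Working session

There is one attempt and no reset: what is moved stays moved. The work goes in short steps, Python scripts to look and compute and a tool call to move; the robot and the scene stay as the last step left them, time stands still between calls to the robot, and variables do not carry over. Pictures are saved under pics/ and viewed, and the job is handed in when it is done.

Besides the shell and the picture viewer there is one more tool, called in YAML: its name, and indented under it one key for each argument. apply_moves: Moves the arm, as the interface text tells. Its arguments: {"type":"object","properties":{"deltas":{"type":"array"},"gripper":{"type":"number"},"force":{"type":"number"}},"required":["deltas"]}

```bash
mkdir -p pics; ls; cat > h.py <<'E'
import numpy as np,cv2,pickle
from workcell import ctrl
def grab(tag):
    out={}
    for n in("scene","top"):
        c=ctrl.read_camera(n);out[n]=c
        cv2.imwrite(f"pics/{tag}_{n}.png",c["image"][:,:,::-1])
    pickle.dump(out,open(f"{tag}.pkl","wb"));return out
def cloud(c):
    d=c["depth"];K=np.array(c["intrinsics"]);v,u=np.mgrid[0:480,0:640]
    P=np.stack([(u-K[0,2])/K[0,0]*d,(v-K[1,2])/K[1,1]*d,d],-1)
    W=(P-np.array(c["t"]))@np.array(c["R"]);W[d==0]=np.nan
    return W
E
python3 - <<'E'
from h import *
o=grab("a")
for n in o: c=o[n];print(n,-np.array(c["R"]).T@c["t"],np.array(c["R"])[2])
s=ctrl.state();print(s["t"],s["tcp_pos"],s["tcp_rot"],s["grip_width"])
E
```

```text
pics
scene [1.06487891 0.62606854 0.87463422] [-0.52429828 -0.53709542 -0.66078728]
top [ 0.26441144 -0.02767783  0.91645271] [ 0.20542892  0.00995532 -0.9786214 ]
0.1 [ 0.17585548 -0.4942843   0.23058614] [-1.55931747  1.56934921  1.92409556] 1.0035315291228075
```

View pics/a_scene.png

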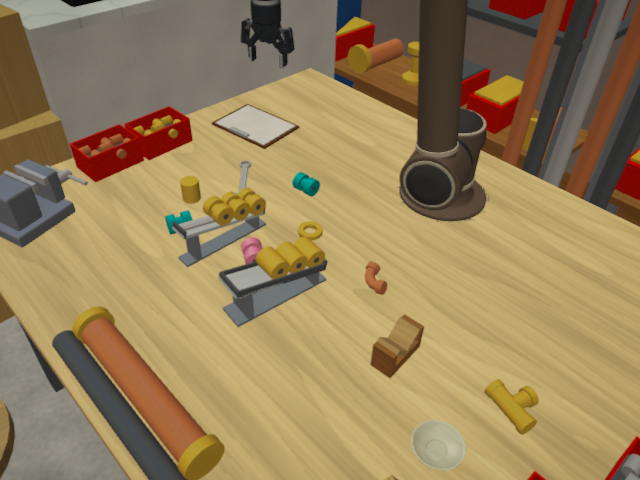

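View pics/a_top.png

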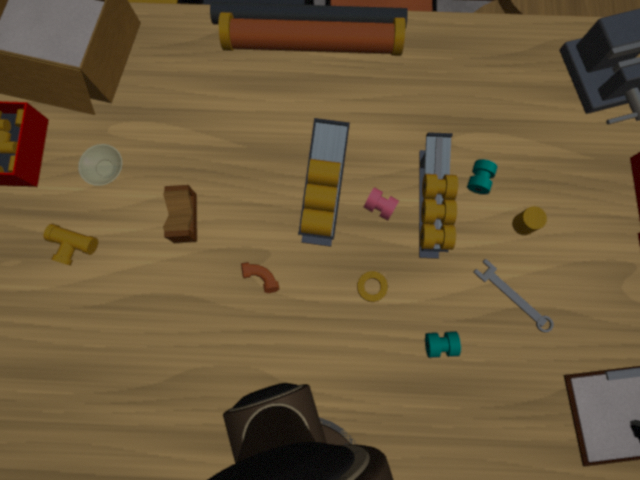

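The top view shows the grooved lane at about (438,200). Its front roller is at about (438,237), on the robot side. The cradle is at (180,213), and the plain lane is at (325,180). Next I'll measure them.

```bash
cat > m.py <<'E'
from h import *
import sys
o=pickle.load(open(sys.argv[1]+".pkl","rb"))
c=o["top"];W=cloud(c);im=c["image"]
hsv=cv2.cvtColor(im,cv2.COLOR_RGB2HSV)
def crop(n,u0,u1,v0,v1,k=5):
    cv2.imwrite(f"pics/{n}.png",cv2.resize(im[v0:v1,u0:u1,::-1],None,fx=k,fy=k,interpolation=cv2.INTER_CUBIC))
crop(sys.argv[1]+"lane",400,480,120,270,4);crop(sys.argv[1]+"crad",140,220,170,260,6)
print("table z",np.nanmedian(W[300:340,100:200,2]), hsv[237,430],hsv[215,180])
def show(name,v0,v1,u0,u1):
    for v in range(v0,v1,3):
        print(v,[ "%.0f,%.0f,%.0f"%tuple(1000*W[v,u]) for u in range(u0,u1,4)])
show("lane",170,256,424,460)
E
python3 m.py a
```

```text
table z -0.0002504936241883494 [ 22 202 121] [ 17 160  86]
170 ['608,-219,6', '581,-211,78', '581,-219,78', '580,-225,83', '580,-233,84', '582,-241,80', '582,-249,78', '612,-278,0', '612,-286,1']
173 ['602,-219,6', '575,-211,79', '576,-219,77', '574,-225,82', '574,-233,83', '576,-241,79', '577,-249,77', '607,-278,-2', '605,-286,2']
176 ['563,-200,95', '556,-203,114', '557,-211,113', '557,-218,112', '570,-234,79', '563,-236,97', '560,-241,107', '559,-248,110', '558,-254,113']
179 ['558,-201,91', '550,-203,116', '551,-211,114', '551,-218,113', '556,-228,100', 'nan,nan,nan', '552,-240,113', '551,-246,115', '551,-253,116']
182 ['551,-200,95', '544,-203,116', '543,-210,119', '545,-217,116', '547,-226,109', '548,-234,107', '544,-238,119', '545,-246,117', '546,-253,117']
185 ['546,-201,92', '539,-203,114', '538,-210,118', '539,-217,117', '542,-226,108', '542,-233,110', '540,-239,115', '539,-245,118', '540,-253,117']
188 ['541,-201,92', '533,-203,114', '533,-210,116', '534,-217,115', '537,-226,107', '537,-234,108', '534,-239,115', '534,-246,116', '535,-253,114']
191 ['534,-200,93', '529,-204
[... 2388 characters left out ...]
-284,-3']
242 ['439,-200,93', '440,-207,92', '440,-214,93', '442,-224,82', '442,-231,84', '441,-236,90', '440,-242,94', '441,-250,94', '461,-283,1']
245 ['435,-201,86', '435,-208,87', '436,-216,85', '442,-230,54', '441,-236,61', '436,-237,88', '436,-244,90', '436,-251,90', '454,-282,2']
248 ['432,-203,75', '432,-211,76', '431,-217,79', '438,-232,46', '435,-236,61', '432,-239,80', '432,-245,83', '433,-253,79', '449,-283,-1']
251 ['439,-217,8', '429,-214,61', '429,-220,65', '429,-228,65', '430,-236,61', '430,-243,63', '430,-250,65', '443,-275,-2', '443,-283,-1']
254 ['433,-217,8', '434,-226,5', '433,-233,8', '434,-242,5', '436,-251,-2', '436,-258,1', '436,-267,-0', '436,-274,2', '437,-283,-2']
```

```bash
cat > fit.py <<'E'
from h import *
from scipy.optimize import least_squares
def brass(im):
    h=cv2.cvtColor(im,cv2.COLOR_RGB2HSV);return (h[...,0]>16)&(h[...,0]<30)&(h[...,1]>165)
def cyl(P,x0,y0,z0,yaw0=0.0):
    # axis dir (-sin yaw, cos yaw); perpendicular coordinate
    def f(p):
        q=(P[:,0]-p[0])*np.cos(p[2])+(P[:,1]-y0)*np.sin(p[2])
        return (np.hypot(q,P[:,2]-p[1])-.023)
    r=least_squares(f,[x0,z0,yaw0],loss="soft_l1",f_scale=.002).x
    k=abs(f(r))<.006
    t=-(P[k,0]-r[0])*np.sin(r[2])+(P[k,1]-y0)*np.cos(r[2])
    a,b=np.percentile(t,[.5,99.5]);m=(a+b)/2
    return np.array([r[0]-m*np.sin(r[2]),y0+m*np.cos(r[2]),r[1]]),r[2],b-a,k.sum()
if __name__=="__main__":
    import sys
    o=pickle.load(open(sys.argv[1]+".pkl","rb"))
    for n in("top","scene"):
        W=cloud(o[n]);b=brass(o[n]["image"])
        for x,y,z in((.451,-.228,.075),(.496,-.228,.085),(.541,-.228,.095)):
            m=b&(abs(W[...,0]-x)<.024)&(abs(W[...,1]-y)<.045)&(W[...,2]>.055)
            if m.sum()>30:
                c,yw,L,k=cyl(W[m],x,y,z);print(n,np.round(c*1000,1),"yaw",np.degrees(yw).round(1),"L",(L*1000).round(1),k)
    for n in("top","scene"):
        W=cloud(o[n]);h=cv2.cvtColor(o[n]["image"],cv2.COLOR_RGB2HSV)
        cx,cy=(np.nanmean(W[205:220,170:190,:2],(0,1)) if n=="top" else np.nanmean(W[335:350,395:405,:2],(0,1)))
        m=(W[...,2]>.015)&(np.hypot(W[...,0]-cx,W[...,1]-cy)<.1)
        P=W[m];print(n,cx,cy,m.sum(),P.min(0),P.max(0))
        # footprint of upper part
        r=cv2.minAreaRect((P[:,:2]*1000).astype(np.float32));print(" rect all",r)
        Q=P[P[:,2]>.060];r=cv2.minAreaRect((Q[:,:2]*1000).astype(np.float32));print(" rect rims",r, "rim z",np.percentile(P[:,2],98))
E
python3 fit.py a
```

```text
top [ 454.2 -227.3   73.8] yaw -0.5 L 55.3 576
top [ 499.  -227.5   83.1] yaw -0.2 L 55.1 614
top [ 544.  -227.6   92.9] yaw -0.5 L 54.6 598
scene [ 452.6 -225.7   73.8] yaw 0.2 L 55.0 259
scene [ 497.  -226.5   83.9] yaw 0.7 L 56.4 316
scene [ 541.4 -226.3   93.6] yaw -1.6 L 55.0 381
top 0.4916054267685764 0.2604813187406146 1635 [0.43717854 0.23279818 0.01502577] [0.54168516 0.2891895  0.0715824 ]
 rect all ((489.6181640625, 260.9799499511719), (101.14002227783203, 47.794410705566406), 5.719344139099121)
 rect rims ((489.71942138671875, 261.1507263183594), (100.71684265136719, 47.390750885009766), 5.462316036224365) rim z 0.06710410288734943
scene 0.48877988615572754 0.26559394260076236 1701 [0.43606766 0.2316702  0.01500254] [0.54251606 0.2895178  0.06962338]
 rect all ((489.3514709472656, 261.27178955078125), (105.09823608398438, 48.173927307128906), 6.346888065338135)
 rect rims ((489.9398193359375, 261.353759765625), (102.47547912597656, 47.01189422607422), 6.131420135498047) rim z 0.06765281834208578
```

View pics/acrad.png

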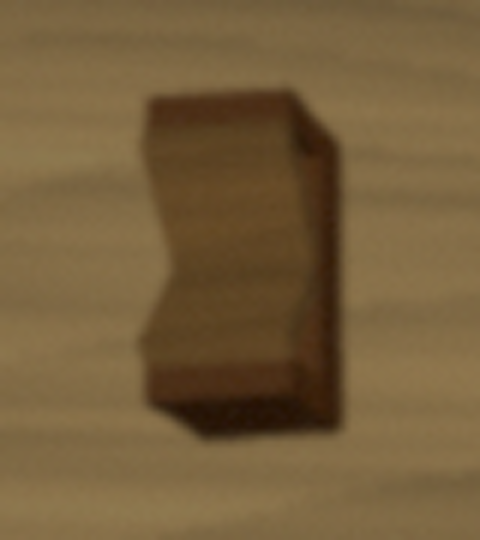

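View pics/alane.png

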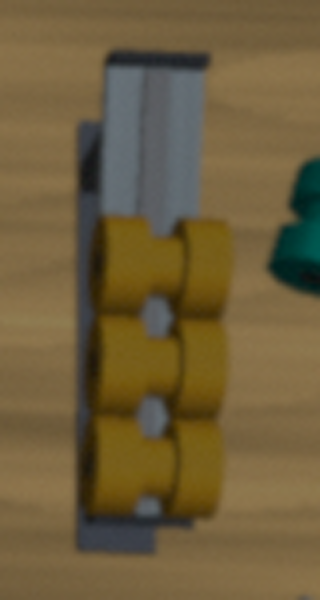

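```bash
cat > d.py <<'E'
from h import *
from scipy.spatial.transform import Rotation as Ro
import sys
# target x y z(mm) tool-y direction yaw(deg) -> delta
def delta(x,y,z,yaw):
    s=ctrl.state();R=Ro.from_euler("xyz",s["tcp_rot"]);p=np.array(s["tcp_pos"])*1000
    best=None
    for a in(yaw,yaw+180):
        ty=np.array([-np.sin(np.radians(a)),np.cos(np.radians(a)),0]);tx=np.array([0,0,-1.])
        T=Ro.from_matrix(np.stack([tx,ty,np.cross(tx,ty)],1))
        rv=np.degrees((R.inv()*T).as_rotvec())
        print("shift",R.inv().apply(np.array([x,y,z])-p).round(1),"rot",rv.round(1))
    print("t",s["t"],"tcp",p.round(1),"R",R.as_matrix().round(3).tolist(),"grip",s["grip_width"],"F",np.round(s["wrist_force"],1),"J",np.round(s["joints"],2))
delta(*map(float,sys.argv[1:]))
E
python3 d.py 453.5 -226.7 150 -0.3
```

```text
shift [  80.8 -158.9 -351.3] rot [-1.601e+02 -1.000e-01  0.000e+00]
shift [  80.8 -158.9 -351.3] rot [19.9  0.   0.1]
t 0.1 tcp [ 175.9 -494.3  230.6] R [[-0.001, 0.335, -0.942], [0.001, -0.942, -0.335], [-1.0, -0.001, 0.0]] grip 1.0035315291228075 F [ 0.3 -0.9  0.6] J [-1.23  0.13 -0.04  1.41 -0.    1.57]
```

apply_moves:
  deltas:
    - [5,-20,-44,2.5,0,0]
    - [15,-40,-88,5,0,0]
    - [30,-60,-132,7.5,0,0]
    - [40,-80,-176,10,0,0]
    - [50,-100,-220,12.5,0,0]
    - [60,-120,-264,15,0,0]
    - [70,-140,-308,17.5,0,0]
    - [80,-159,-351,19.9,0,0]
    - [80,-159,-351,19.9,0,0]
    - [80,-159,-351,19.9,0,0]
  gripper: 1

```text
t: 1.35
tcp_pos: [0.453, -0.227, 0.151]
tcp_rot: [-0.112, 1.57, 3.025]
wrist_force: [0.7, 0.0, 0.7]
grip_width: 0.995
```

```bash
python3 - <<'E'
from h import *
grab("b")
E
python3 d.py 453.5 -226.7 53 -0.3; python3 fit.py b
```

```text
shift [98.5 -1.1 -0.7] rot [179.9  -0.   -0. ]
shift [98.5 -1.1 -0.7] rot [-0.1  0.  -0. ]
t 1.45 tcp [ 452.8 -227.8  151.5] R [[-0.0, -0.007, -1.0], [-0.0, -1.0, 0.007], [-1.0, 0.0, 0.0]] grip 1.0000395644975932 F [-0.2  0.3  0.6] J [-0.47  0.1  -0.24  1.23 -0.    2.68]
top [ 454.9 -227.1   73.8] yaw -0.4 L 54.9 454
top [ 498.5 -229.7   84.6] yaw -2.2 L 46.7 56
top [ 545.4 -227.    92.3] yaw 3.4 L 55.7 457
scene [ 453.3 -225.4   73.8] yaw -2.2 L 55.9 261
scene [ 497.  -226.    83.7] yaw 0.9 L 55.7 311
scene [ 541.4 -226.1   93.4] yaw -1.0 L 55.6 388
top 0.4915897410553368 0.26053598809463874 1633 [0.4378467  0.23262974 0.01510997] [0.54197756 0.28902664 0.07009385]
 rect all ((489.5018615722656, 260.9567565917969), (100.96800231933594, 48.258792877197266), 5.81992244720459)
 rect rims ((489.51177978515625, 261.1459655761719), (100.61882019042969, 46.9730339050293), 5.727143287658691) rim z 0.06709657651251548
scene 0.488665003967208 0.26552015102535986 1699 [0.435304   0.23276868 0.01504469] [0.54315465 0.28919734 0.07135175]
 rect all ((489.75543212890625, 260.9113464355469), (104.81287384033203, 48.9030876159668), 6.133018493652344)
 rect rims ((489.7897033691406, 261.30218505859375), (102.71981048583984, 46.920738220214844), 6.011352062225342) rim z 0.06733042243969456
```

View pics/b_scene.png

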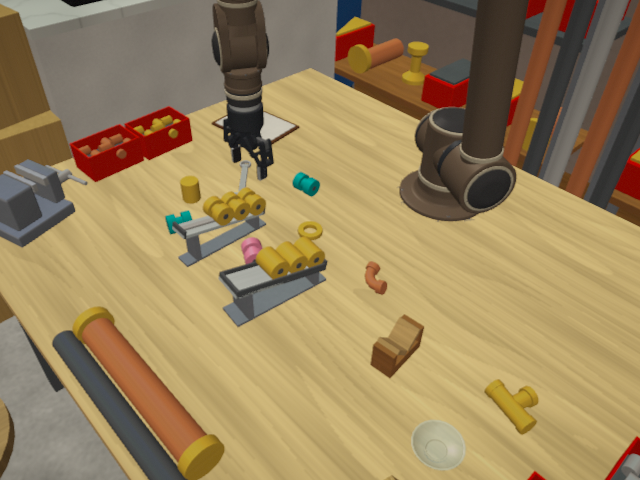

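The gripper is directly above the front roller in the scene view: fingertips at about (254,170), front roller at about (252,200). The second measurement agrees with the first, so I'll descend and grip.

apply_moves:
  deltas:
    - [20,-1,-1,0,0,0]
    - [40,-1,-1,0,0,0]
    - [60,-1,-1,0,0,0]
    - [75,-1,-1,0,0,0]
    - [88,-1,-1,0,0,0]
    - [98,-1,-1,0,0,0]
    - [98,-1,-1,0,0,0]
    - [98,-1,-1,0,0,0]
  gripper: 1

```text
t: 2.45
tcp_pos: [0.4547, -0.2263, 0.0537]
tcp_rot: [2.677, 1.57, -0.47]
wrist_force: [0.8, 0.5, 0.3]
grip_width: 1.0
```

apply_moves:
  deltas:
    - [0,0,0,0,0,0]
    - [0,0,0,0,0,0]
    - [0,0,0,0,0,0]
    - [0,0,0,0,0,0]
    - [0,0,0,0,0,0]
    - [0,0,0,0,0,0]
    - [0,0,0,0,0,0]
    - [0,0,0,0,0,0]
  gripper: -1
  force: 70

```text
t: 3.45
tcp_pos: [0.455, -0.2272, 0.0544]
tcp_rot: [2.104, 1.568, -1.043]
wrist_force: [-2.4, -4.2, 6.1]
grip_width: 0.65
```

```bash
python3 - <<'E'
from h import *
o=grab("c")
a=o["top"]["image"][150:290,380:500,::-1];b=o["scene"]["image"][100:270,150:350,::-1]
cv2.imwrite("pics/c_z.png",np.hstack([cv2.resize(a,(343,400)),cv2.resize(b,(457,388))[:388] if 0 else cv2.resize(b,(457,400))]))
E
python3 d.py 453.5 -226.7 53 -0.3
```

```text
shift [ 1.4 -0.5  1.5] rot [ 1.8e+02 -2.0e-01  1.0e-01]
shift [ 1.4 -0.5  1.5] rot [-0.  -0.1 -0.1]
t 3.55 tcp [ 455.  -227.2   54.4] R [[0.001, -0.006, -1.0], [-0.003, -1.0, 0.006], [-1.0, 0.002, -0.001]] grip 0.645401375367233 F [-2.5 -3.7  6.5] J [-0.46  0.15 -0.4   1.01 -0.    2.69]
```

View pics/c_z.png

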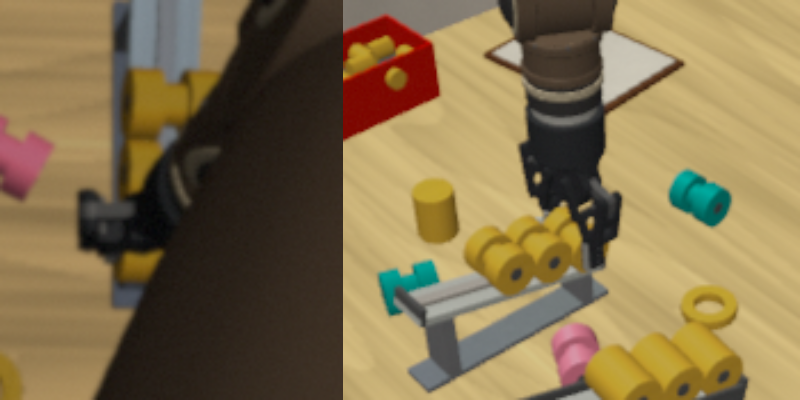

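The left and right crops show the fingers around the front roller. The opening of 0.65 × 85 ≈ 55 mm matches the roller's 56 mm length, so I'll lift straight up.

apply_moves:
  deltas:
    - [-4,0,0,0,0,0]
    - [-10,0,0,0,0,0]
    - [-18,0,0,0,0,0]
    - [-28,0,0,0,0,0]
    - [-38,0,0,0,0,0]
    - [-50,0,0,0,0,0]
    - [-65,0,0,0,0,0]
    - [-80,0,0,0,0,0]
    - [-95,0,0,0,0,0]
    - [-110,0,0,0,0,0]
    - [-120,0,0,0,0,0]
    - [-125,0,0,0,0,0]
    - [-125,0,0,0,0,0]
    - [-125,0,0,0,0,0]

```text
t: 5.3
tcp_pos: [0.4541, -0.226, 0.1777]
tcp_rot: [-0.471, 1.57, 2.665]
wrist_force: [-0.6, 0.3, -4.4]
grip_width: 0.648
```

```bash
cat > z.py <<'E'
from h import *
import sys
o=grab(sys.argv[1])
E
python3 z.py d; python3 d.py 489.6 261 180 5.7; python3 fit.py d | head -6
```

```text
shift [  -2.1 -487.2  -32.8] rot [ 1.74e+02  0.00e+00 -1.00e-01]
shift [  -2.1 -487.2  -32.8] rot [-6.   0.1  0. ]
t 5.4 tcp [ 454.1 -226.   177.7] R [[-0.001, -0.005, -1.0], [0.0, -1.0, 0.005], [-1.0, -0.0, 0.001]] grip 0.6447460287508409 F [-0.1  0.  -4.6] J [-0.46  0.1  -0.19  1.29 -0.    2.69]
top [ 446.  -227.8  119. ] yaw 4.0 L 56.1 247
scene [ 457.1 -225.2  124.4] yaw -14.6 L 56.8 59
scene [ 494.7 -226.6   86.4] yaw -1.5 L 56.5 365
scene [ 541.5 -226.3   92.1] yaw 0.1 L 54.9 71
top 0.4916219520794989 0.26059925369909526 1641 [0.43767646 0.23262577 0.0150252 ] [0.54189475 0.28867996 0.07074807]
 rect all ((489.6148986816406, 260.9332580566406), (100.77481842041016, 47.48102951049805), 5.7989606857299805)
```

View pics/d_scene.png

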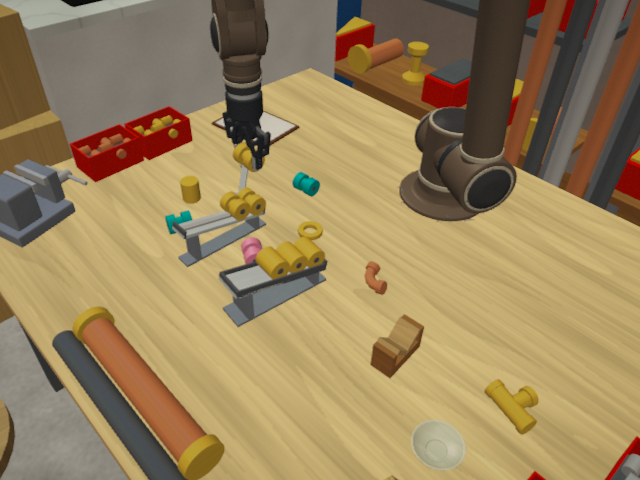

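The held roller is at about (243,155), and the remaining two have rolled to the stop at (238,205). For the traverse I have to turn the wrist by -186° about tool x, because +174° or -6° would take joint 6 past 3.14.

apply_moves:
  deltas:
    - [0,-5,0,-4,0,0]
    - [0,-15,-1,-10,0,0]
    - [0,-30,-2,-18,0,0]
    - [0,-50,-4,-26,0,0]
    - [0,-75,-5,-34,0,0]
    - [0,-100,-7,-42,0,0]
    - [0,-130,-9,-50,0,0]
    - [0,-160,-11,-58,0,0]
    - [0,-190,-13,-66,0,0]
    - [0,-220,-15,-74,0,0]
    - [0,-250,-17,-82,0,0]
    - [0,-280,-19,-90,0,0]
    - [0,-310,-21,-98,0,0]
    - [0,-340,-23,-106,0,0]
    - [0,-370,-25,-114,0,0]
    - [0,-395,-27,-122,0,0]
    - [0,-420,-29,-130,0,0]
    - [0,-440,-30,-138,0,0]
    - [0,-455,-31,-144,0,0]
    - [0,-465,-32,-148,0,0]

```text
t: 7.9
tcp_pos: [0.4888, 0.2394, 0.1778]
tcp_rot: [-2.188, 1.57, -2.748]
wrist_force: [-0.1, 0.4, -3.7]
grip_width: 0.648
```

```bash
python3 d.py 490.1 261 180 5.8
```

```text
shift [ -2.3  19.  -10.4] rot [-37.9  -0.    0. ]
shift [ -2.3  19.  -10.4] rot [1.421e+02 0.000e+00 1.000e-01]
t 7.9 tcp [488.8 239.4 177.8] R [[-0.001, 0.532, 0.847], [-0.0, 0.847, -0.532], [-1.0, -0.001, -0.0]] grip 0.6481159952650198 F [-0.1  0.4 -3.7] J [ 0.46  0.17 -0.11  1.3   0.    1.02]
```

apply_moves:
  deltas:
    - [0,4,-2,-7,0,0]
    - [0,8,-4,-15,0,0]
    - [0,12,-7,-23,0,0]
    - [0,16,-9,-30,0,0]
    - [0,19,-10.4,-36,0,0]
    - [0,19,-10.4,-37.9,0,0]
    - [0,19,-10.4,-37.9,0,0]
    - [0,19,-10.4,-37.9,0,0]

```text
t: 8.9
tcp_pos: [0.4902, 0.2601, 0.1782]
tcp_rot: [-2.797, 1.571, -2.701]
wrist_force: [0.0, 0.3, -4.4]
grip_width: 0.648
```

```bash
python3 z.py e; python3 d.py 490.1 261 50 5.8; cat > fe.py <<'E'
from fit import *
import sys
o=pickle.load(open(sys.argv[1]+".pkl","rb"));z=float(sys.argv[2])/1000
for n in("top","scene"):
    W=cloud(o[n]);b=brass(o[n]["image"])
    for nm,x,y,zz in(("held",.490,.261,z),("next",.454,-.2267,.075)):
        m=b&(abs(W[...,0]-x)<.03)&(abs(W[...,1]-y)<.045)&(abs(W[...,2]-zz)<.028)
        print(n,nm,m.sum(),end=" ")
        if m.sum()>30: c,yw,L,k=cyl(W[m],x,y,zz,.1 if nm=="held" else 0);print(np.round(c*1000,1),np.degrees(yw).round(1),(L*1000).round(1),k)
        else: print()
E
python3 fe.py e 200
```

```text
shift [ 1.283e+02  9.000e-01 -1.000e-01] rot [-0.3 -0.   0. ]
shift [ 1.283e+02  9.000e-01 -1.000e-01] rot [179.7   0.    0. ]
t 9.0 tcp [490.3 260.1 178.3] R [[-0.0, -0.097, 0.995], [-0.0, 0.995, 0.097], [-1.0, -0.0, -0.0]] grip 0.641523887591188 F [-0.3 -0.1 -4. ] J [ 0.49  0.19 -0.08  1.3   0.    0.39]
top held 552 [493.5 261.  198.8] 5.5 56.9 456
top next 901 [ 456.4 -227.1   74.6] -1.3 55.3 656
scene held 777 [489.6 260.7 198.7] 6.4 55.3 630
scene next 420 [ 454.8 -225.4   73.6] -2.8 55.2 281
```

View pics/e_scene.png

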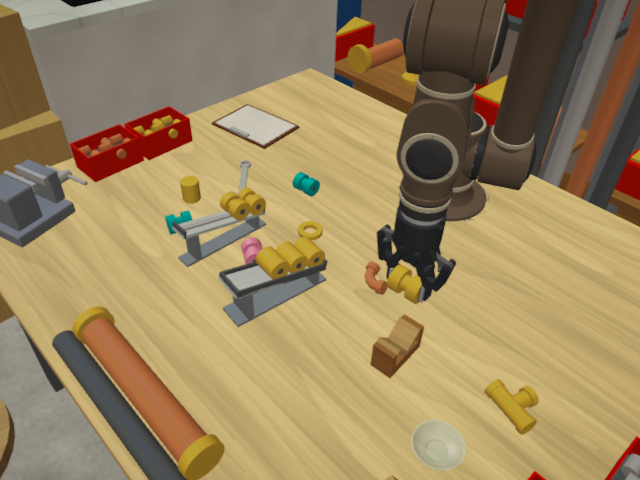

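View pics/e_top.png

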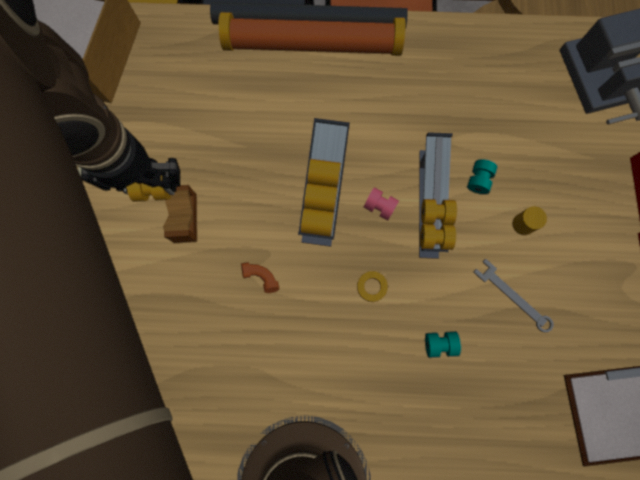

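The held roller is at (405,283) in the scene view and in line with the trough. The next roller is at the stop, at (438,237) in the top view. The held centre is about (491,261,199) mm, 20.5 mm above the TCP, so seating should come near TCP z = 47.

apply_moves:
  deltas:
    - [15,0.5,0,0,0,0]
    - [32,0.5,0,0,0,0]
    - [50,0.5,0,0,0,0]
    - [68,0.5,0,0,0,0]
    - [84,0.5,0,0,0,0]
    - [98,0.5,0,0,0,0]
    - [108,0.5,0,0,0,0]
    - [116,0.5,0,0,0,0]
    - [121,0.5,0,0,0,0]
    - [124,0.5,0,0,0,0]
    - [126,0.5,0,0,0,0]
    - [127,0.5,0,0,0,0]
    - [127,0.5,0,0,0,0]
    - [127,0.5,0,0,0,0]

```text
t: 10.75
tcp_pos: [0.4904, 0.2608, 0.0515]
tcp_rot: [0.321, 1.57, 0.418]
wrist_force: [-0.1, -0.2, -4.2]
grip_width: 0.646
```

apply_moves:
  deltas:
    - [1,0,0,0,0,0]
    - [2,0,0,0,0,0]
    - [2,0,0,0,0,0]
    - [3,0,0,0,0,0]
    - [3,0,0,0,0,0]

```text
t: 11.38
tcp_pos: [0.4903, 0.2608, 0.0488]
tcp_rot: [0.459, 1.57, 0.557]
wrist_force: [-2.0, -1.1, 1.5]
grip_width: 0.647
```

```bash
python3 z.py f; python3 d.py 490.1 261 47 5.8;python3 fe.py f 70
```

```text
shift [ 1.8  0.3 -0.2] rot [-0.2  0.  -0. ]
shift [ 1.8  0.3 -0.2] rot [179.8  -0.   -0. ]
t 11.475 tcp [490.3 260.8  48.8] R [[0.0, -0.097, 0.995], [0.0, 0.995, 0.097], [-1.0, 0.0, 0.0]] grip 0.6454964347971219 F [-3.3 -1.5  2.6] J [ 0.49  0.24 -0.3   1.02 -0.    0.39]
top held 335 [492.9 260.9  68.7] 6.2 55.4 274
top next 899 [ 456.3 -227.3   74.7] -0.7 55.2 644
scene held 667 [489.9 261.8  69. ] 6.5 55.2 545
scene next 419 [ 454.  -224.5   74.1] -4.2 55.9 287
```

View pics/f_scene.png

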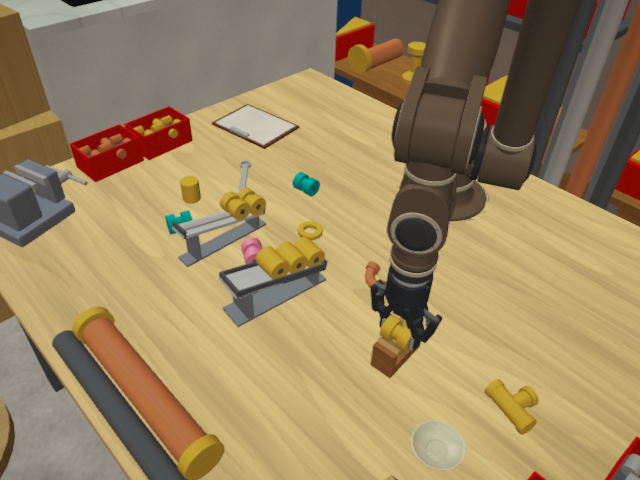

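The scene view shows the roller down in the cradle at (397,333). The wrist force has swung from -4.2 to +2.6 N, with -3 N in x, so it is touching the +x flank. I'll ease it 1 mm down and towards -x, then open.

apply_moves:
  deltas:
    - [0.5,0,-0.5,0,0,0]
    - [1,0,-1,0,0,0]
    - [1.5,0,-1,0,0,0]
    - [1.5,0,-1,0,0,0]

```text
t: 11.98
tcp_pos: [0.49, 0.2609, 0.0484]
tcp_rot: [0.259, 1.568, 0.356]
wrist_force: [-3.7, -2.8, 9.5]
grip_width: 0.649
```

apply_moves:
  deltas:
    - [0,0,0,0,0,0]
    - [0,0,0,0,0,0]
    - [0,0,0,0,0,0]
    - [0,0,0,0,0,0]
    - [0,0,0,0,0,0]
    - [0,0,0,0,0,0]
    - [0,0,0,0,0,0]
    - [0,0,0,0,0,0]
  gripper: 1

```text
t: 12.98
tcp_pos: [0.4893, 0.2606, 0.0468]
tcp_rot: [-1.27, 1.571, -1.173]
wrist_force: [0.2, -0.7, -0.3]
grip_width: 1.0
```

apply_moves:
  deltas:
    - [-5,0,0,0,0,0]
    - [-12,0,0,0,0,0]
    - [-22,0,0,0,0,0]
    - [-36,0,0,0,0,0]
    - [-54,0,0,0,0,0]
    - [-76,0,0,0,0,0]
    - [-100,0,0,0,0,0]
    - [-125,0,0,0,0,0]
    - [-145,0,0,0,0,0]
    - [-150,0,0,0,0,0]
    - [-150,0,0,0,0,0]

```text
t: 14.35
tcp_pos: [0.4894, 0.2607, 0.197]
tcp_rot: [0.444, 1.57, 0.542]
wrist_force: [-0.5, -0.5, -0.1]
grip_width: 0.999
```

```bash
python3 z.py g; python3 d.py 490.1 261 200 5.8;python3 fe.py g 67.5
```

```text
shift [-4.   0.4  1.2] rot [-0.2 -0.1  0. ]
shift [-4.   0.4  1.2] rot [1.798e+02 0.000e+00 1.000e-01]
t 14.45 tcp [488.9 260.5 196. ] R [[-0.001, -0.097, 0.995], [-0.001, 0.995, 0.097], [-1.0, -0.001, -0.001]] grip 1.0000257247420212 F [-0.8 -0.4 -0.1] J [ 0.49  0.18 -0.05  1.34 -0.    0.39]
top held 860 [490.5 261.2  66.4] 5.4 56.1 681
top next 898 [ 456.4 -227.3   74.6] -0.8 55.2 657
scene held 776 [488.3 262.2  67.1] 5.4 54.8 614
scene next 418 [ 454.2 -224.9   73.9] -3.9 56.2 286
```

View pics/g_scene.png

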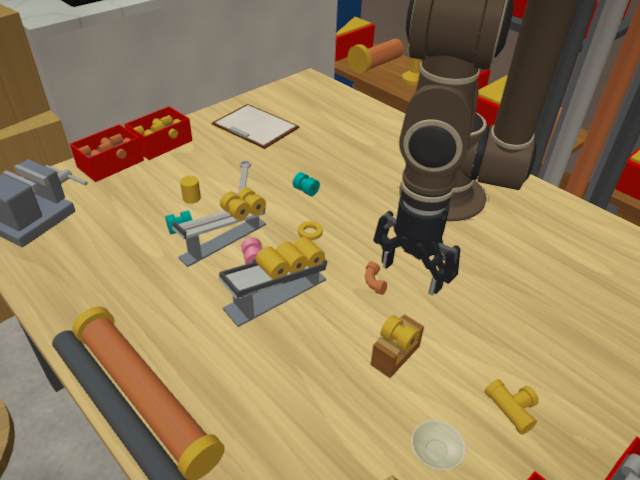

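The roller is seated in the cradle at (400,332), centred along the trough. The next roller is at the stop, and the gripper is open and clear of everything.

```bash
python3 -c "
from workcell import ctrl
print(ctrl.finish_job())"
```

```text
the job is handed in; nothing more can be done
None
```

I took the front grooved roller out of its lane and laid it on its side in the wooden V-cradle. I opened the gripper only once the roller was down in the trough, then backed off about 150 mm and handed the job in at about 14.5 s.

- **Placed roller:** the last pictures put its centre at about (489.5, 261.5, 67) mm. I measured the seat point at (489.6, 261.1, 67.5) mm, so it is about 1 mm off. Its axis is at 5.4°, against about 5.8° for the trough.
- **Next roller:** it rolled down to the stop. Its centre measures about (455, -226, 74) mm, within 2–3 mm of where the front roller had been.
- **Robot:** the gripper was fully open, with almost no wrist force left (under 1 N).

The two cameras disagreed by 1–2.5 mm on the roller positions, and by about 3° on the next roller's axis. No check failed; the hand-in gave no verdict.

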